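Level the pouring plate

ROBOT

A 6-joint arm with a two-finger parallel gripper is mounted at the origin on a cart in front of the work surface, level with it; the furniture and walls round the work are solid. World frame = base frame: x ahead of the robot, y to its left, z up, the work surface at z = 0. Lengths are in mm, angles in degrees, forces in N, time in s.
With the tool pointing down it reaches from about 300 to 850 mm from the base axis. Payload 4.2 kg.
Tool frame: the origin (TCP) lies at the very end of the fingers, on their centre line; the grasp point (between the pads) lies 19 mm behind it; z points along the fingers, y is the line along which they close (so a half turn about z gives the same grasp; the last joint's range is limited). The gripper opens to 91 mm and grips with 3 to 60 N. Pads are 32 mm wide; open, the fingers measure 118 mm over their backs; the gripper's body (76 mm by 178 mm) begins 60 mm behind the grasp point.
Start: joints at [-76.203, 18.312, 89.639, -0, 72.044, -1.146], TCP at [148.269, -555.574, 187.276] pointing down, gripper open.
Joint ranges: [-177.97, 177.97], [-48.28, 115.42], [12.27, 149.76], [-77.06, 257.06], [2.81, 150.46], [-146.56, 146.56]. Speed limits (degrees/s): [147.25, 147.25, 180, 180, 180, 180].

INTERFACE

Orientations are given as [roll, pitch, yaw] about the fixed x, y, z axes, in that order (R = Rz(yaw) Ry(pitch) Rx(roll)).
In Python, from workcell import env, eyes gives the robot as it stands.
- The arm moves only by the tool send_rows, never from a script. Its argument "targets" is text: rows parted by semicolons, each of 7 numbers parted by spaces: the shift along the tool's x, y, z in m, then the turn, a rotation vector about the tool's x, y, z in degrees, then the opening in per cent of the stroke, from 0 (shut) to 100 (fully open). A call has 1 to 12 rows; each row is the pose to reach, as a shift and turn from the pose commanded when the call began, along the tool's axes at that moment; what a row does not reach only later rows make up. A row lasts 1/12 s, in which the tool goes at most 41.7 mm and 7.16 degrees, less where a joint would pass 70% of its speed; a pose out of reach is approached as far as the arm can. A call with a gripper value outside its range is refused whole. The fingers move at their own pace and stop on an object; "grip_force" is the grip in N (left out, the last holds). Time passes only in rows, so rows that repeat a pose let the fingers close. It gives the time, the measured TCP pose, the force, the opening and the grip force at its end, in the units of the state.
- env.state(): the state, without advancing time (a new reading comes with each control period).
- eyes.grab_frame(name): name is "scene" or "side" or "wrist"; returns a dict with "image" (420x560x3 uint8, blue, green, red), "fovy" (degrees; the focal length in pixels is half the picture's height over the tangent of half this angle, whatever the lens; pixels are square), "cx", "cy" (the principal point, pixels), "D" ([k1, k2, p1, p2, k3] as OpenCV has them; the pictures are not rectified), "eye" and "attitude" of the camera in the world. Camera axes: x right, y up, looking along -z (the intrinsics and any distortion apply to the point x, -y, -z); pixel columns grow to the right and rows downward; lengths in mm; the calibration is good to about 2 mm. A picture is of the moment at which its call begins. There is no depth.
- env.job_done(): hands the job in; it is judged then, once.
The state is a dict: "time_s": time; "qpos": joint angles; "qvel": joint speeds; "effort": joint torques, N m; "ee_pos": TCP position; "ee_rot": TCP orientation; "force": force on the tool from outside, world axes, zero at the start; "torque": the same for the moment, N m; "gripper_width": finger opening in mm; "gripper_force": force on a finger pad.
Only numpy, scipy, OpenCV 4.12 (cv2) and the standard library are available. Lean on these libraries where they do the work, as an engineer would, in place of code of your own. Each camera call takes 0.05 s, during which the arm holds its last target. There are 200 camera calls.

TASK

The steel pouring plate has to be level before toffee is poured on it. Lay the pocket spirit level lengthways in the middle of the plate between its rims and let go of it, then turn the star knob of the screw foot until the bubble of the untouched level stands between the two lines. Last, press the level down flat on the plate with about 10 N, as the filling will load it, and finish while still pressing, with the bubble between the lines under that load too; leave the other things where they stand.

Things in the scene. Friction and masses are not known exactly. Their poses are not given: they have to be found in the camera images.
- level: pocket spirit level lying loose on the worktop: aluminium bar 160 long (x), 24 wide (y), 40 high, 0.22 kg, black end caps. Origin: centre of its sole; x along the bar, z up. Take it across its width at mid length. Its top, 40 above the sole, is flat from 30 to 80 either side of the middle, where it may be pressed; between lies the vial's window. Either end may point to the screw.
- vial (a point): middle of the level's vial, halfway between its two black lines, 35.5 above the sole; x along the level. The lines stand 10 either side of it.
- bubble_mid (a point): middle of the white bubble, 16 long, in the yellow-green vial. Its offset from vial along the level's x is the reading: it runs to the higher end, about 1.0 mm per milliradian of slope, and takes about 2 s to come to rest. It is between the lines when the offset is under 2 either way.
- plate: steel pouring plate, 205 x 120 plus a lug for the screw at its -x end; two fixed feet under its heel (+x end), a screw foot under the lug; the stand does not slide. Its origin, on the line about which it tips, is 85 to +x of well. The screw's rubber foot gives: each newton on the middle of the well moves the bubble about 0.14 mm towards the heel; nearer the screw more, nearer the heel less.
- well (a point): centre of the plate's flat well floor, about 52 above the worktop; x lengthways from the screw foot towards the heel, z up. The well is 193 x 108 inside rims 6 high.
- knob_grip (a point): black star knob, 42 across, 26 high, on an upright screw 155 to -x of well; the point is on its axis 31 above the well floor, 13 below its top; the lug lies level with the well floor. Takes 0.05 Nm, stays where left. At the start the screw end is too high: clockwise seen from above lowers it, and a radian moves the bubble about 4 mm towards the heel. It starts 1.6 to 2.5 rad off.
- timer: round white kitchen timer, 60 across, 50 high, bystander on the worktop; origin under its centre
- egg_glass: small glass, 48 across, 61 high, bystander on the worktop; origin under its centre
- teaspoon: teaspoon, 130 long, bystander on the worktop; origin under its middle
- jar_jam: jam jar, 72 across, 102 high, bystander on the worktop; origin under its centre
Mind the look-alikes: they are no part of the job. There is more than one size of the level; the job needs the larger.

How it is judged (in metres and radians):
On the way, in this order (a step that is already met when the one before it is completed fails the run):
1. the level lies free in the well, lengthways in the middle, and its bubble has run out past a line (x of level in the frame of well between -0.02 and 0.02 m and y of level in the frame of well between -0.02 and 0.02 m and z of level in the frame of well below 0.003 m and angle between the x axis of level and the x axis of well, either way round below 0.12 rad and contact force between the fingers and level below 0.2 N and (x of bubble_mid in the frame of vial above 0.0035 m or x of bubble_mid in the frame of vial below -0.0035 m)), for 0.3 s.
2. the screw foot has been turned until the bubble of the level, lying untouched, is back near the middle (within 3 mm) (x of bubble_mid in the frame of vial between -0.003 and 0.003 m and z of level in the frame of well below 0.003 m and angle between the x axis of level and the x axis of well, either way round below 0.12 rad and contact force between the fingers and level below 0.2 N), for 0.4 s.
At the end, for the whole second after the job is handed in: the robot is pressing the level, which lies lengthways in the well (centre within 20 mm, 7 degrees), so that it bears on the plate with 7 to 25 N (its own 2 N included), and the bubble's middle is within 2 mm of the vial's middle (x of bubble_mid in the frame of vial between -0.002 and 0.002 m and x of level in the frame of well between -0.02 and 0.02 m and y of level in the frame of well between -0.02 and 0.02 m and z of level in the frame of well below 0.003 m and angle between the x axis of level and the x axis of well, either way round below 0.12 rad and contact force between level and plate between 7 and 25 N and contact force between the fingers and level above 3 N); the arm keeps its last pose, push and grip.
It fails at once if a bystander is shifted by more than 30 mm (distance of any of timer, egg_glass, teaspoon, jar_jam from where it was at the start of the episode above 0.03 m).
It fails at once if the level is pressed on the plate with more than 45 N (contact force between level and plate above 45 N).
It also fails if it takes over 72 s, if anything falls off the work surface, if the arm or the gripper's body presses on something with over 40 N, if the wrist force passes 120 N, or if a joint passes its speed limit or range.

## Working session

There is one attempt and no reset: what is moved stays moved. The work goes in short steps, Python scripts to look and compute and a tool call to move; the robot and the scene stay as the last step left them, time stands still between calls to the robot, and variables do not carry over. Pictures are saved under pics/ and viewed, at most 10 in all, crops included, and the job is handed in when it is done.

Besides the shell and the picture viewer there is one more tool, called in YAML: its name, and indented under it one key for each argument. send_rows: Moves the arm, as the interface text tells. Its arguments: {"type":"object","properties":{"targets":{"type":"string"},"grip_force":{"type":"number"}},"required":["targets"]}

```bash
mkdir -p pics; ls
cat > h.py <<'E'
import numpy as np, cv2
from scipy.spatial.transform import Rotation as R
from workcell import env, eyes
def cam(n):
    f=eyes.grab_frame(n); im=np.asarray(f["image"]); h=im.shape[0]
    fl=h/2/np.tan(np.radians(f["fovy"]/2))
    f["K"]=np.array([[fl,0,f["cx"]],[0,fl,f["cy"]],[0,0,1]]); f["D"]=np.array(f["D"],float)
    a=np.array(f["attitude"],float)
    f["R"]=a if a.shape==(3,3) else R.from_euler("xyz",a,degrees=True).as_matrix()
    f["im"]=im.copy(); f["eye"]=np.array(f["eye"],float); return f
def ray(f,uv):
    p=cv2.undistortPoints(np.array(uv,float).reshape(-1,1,2),f["K"],f["D"]).reshape(-1,2)
    d=np.c_[p[:,0],-p[:,1],-np.ones(len(p))]@f["R"].T
    return d
def onz(f,uv,z):
    d=ray(f,uv); return f["eye"]+d*((z-f["eye"][2])/d[:,2])[:,None]
def proj(f,P):
    c=(np.atleast_2d(P)-f["eye"])@f["R"]; c=c*[1,-1,-1]
    return cv2.projectPoints(c.reshape(-1,1,3),np.zeros(3),np.zeros(3),f["K"],f["D"])[0].reshape(-1,2)
E
python3 - <<'E'
from h import *
print(env.state())
ims=[]
for n in ["scene","side","wrist"]:
    f=cam(n); print(n,f["fovy"],f["cx"],f["cy"],f["D"],f["eye"],f["attitude"]); cv2.imwrite(f"pics/{n}0.png",f["im"])
E
```

```text
pics
{'time_s': 0.0, 'qpos': array([-7.62050969e+01,  1.83514366e+01,  8.97073260e+01, -1.44512336e-03,
        7.20427118e+01, -1.14608053e+00]), 'qvel': array([ 0.06268132, -0.09872512,  0.0141121 ,  0.01429287, -0.05742861,
        0.07102609]), 'effort': array([-1.66801696e-03, -4.12461340e+01, -2.31972367e+01,  7.24855391e-02,
        4.56079119e-02, -1.58032190e-04]), 'ee_pos': array([ 148.10707724, -555.02337885,  186.41613341]), 'ee_rot': array([-1.79898518e+02, -6.55983787e-04,  1.49414298e+01]), 'force': array([-0.43276811,  1.03493516, -0.05436073]), 'torque': array([ 0.01470244,  0.01572624, -0.00652911]), 'gripper_force': 0.0, 'gripper_width': 91.26994540410384}
scene 50.29316694386351 279.1814534391077 204.94629467098 [-0.10201602  0.          0.          0.          0.        ] [229.16104825 676.85253976 743.64514793] [  39.24553006   -0.41248254 -149.44017694]
side 46.02831080395078 276.5579352979346 214.87741672798631 [0.01725538 0.         0.         0.         0.        ] [ 479.47972385 -557.26191569  832.9412695 ] [44.26154634 -0.58252194 -2.63760035]
wrist 65.58154718374021 282.1266064672109 211.19313975435819 [-0.07590686  0.          0.          0.          0.        ] [ 214.87301991 -537.49869666  384.72693339] [-14.21320208   0.12593132 -75.08589776]
```

View pics/scene0.png

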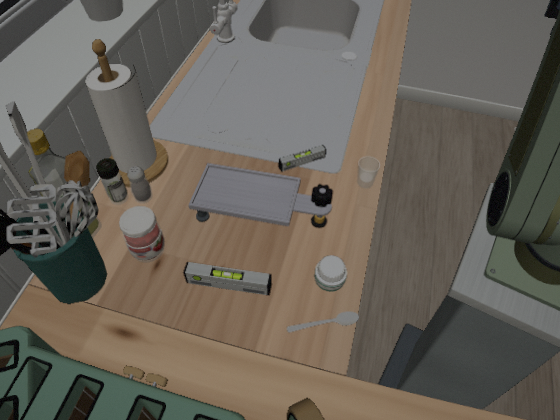

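View pics/side0.png

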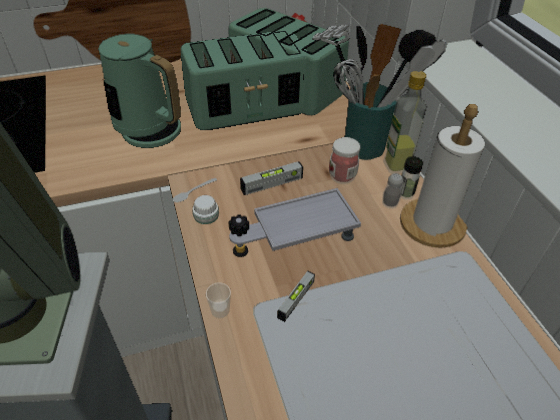

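Candidates for the level: the large bar at scene (227,278) / side (272,178), and the small bar at scene (302,157) / side (296,295). I expect the first is the 160 mm one. I'll check it in one crop composite.

Run:
```python
from h import *
a=cv2.imread("pics/scene0.png")[160:300,175:345]; b=cv2.imread("pics/side0.png")[150:260,220:370]
A=cv2.resize(a,None,fx=4,fy=4,interpolation=2)[:,:]; B=cv2.resize(b,None,fx=4,fy=4,interpolation=2)
A=cv2.resize(a,(400,330),interpolation=2);B=cv2.resize(b,(400,293),interpolation=2)
c=np.zeros((600,800,3),np.uint8)
A=cv2.resize(a[95:,:110],(440,180),interpolation=2); c[:180,:440]=A      # level scene, x4, off (175,255)
c[180:580,:560][:300]=cv2.resize(cv2.imread("pics/scene0.png")[160:235,188:338],(600,300),interpolation=2)[:,:560] # x4 off(188,160)
c[480:600,:280]=cv2.resize(cv2.imread("pics/side0.png")[162:192,238:308],(280,120),interpolation=2) # x4 off(238,162)
c[300:600,300:800]=cv2.resize(cv2.imread("pics/side0.png")[180:255,240:365],(500,300),interpolation=2)
c[180:480,:400]=cv2.resize(cv2.imread("pics/scene0.png")[160:235,188:288],(400,300),interpolation=2)
c[:300,440:800]=cv2.resize(cv2.imread("pics/scene0.png")[160:235,270:360],(360,300),interpolation=2)
cv2.imwrite("pics/comp.png",c)
```

```text
(no output)
```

View pics/comp.png

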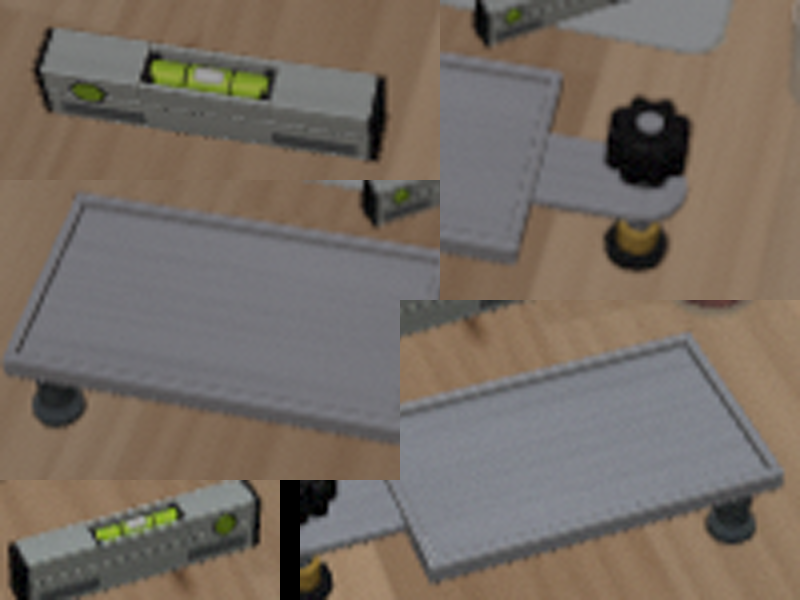

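The bar at scene (227,278) has the vial in its top and looks like the larger one. The rim corners and the knob cap at scene (322,190) are clear. Next I'll measure lengths and poses.

Run:
```python
from h import *
np.set_printoptions(precision=1,suppress=True)
s=cam("scene"); d=cam("side")
def rep(n,P): print(n,P.tolist() if 0 else P)
L=onz(s,[(187.5,262.5),(185.2,272.5),(271,273.7),(268.5,283.5)],40); print(L, np.linalg.norm(L[2]-L[0]),np.linalg.norm(L[3]-L[1]),np.linalg.norm(L[1]-L[0]), L.mean(0))
# side: offset(238,162)x4 at (0,480)
L2=onz(d,[(238+10/4,162+65/4),(238+20/4,162+85/4),(238+250/4,162+3/4),(238+260/4,162+28/4)],40); print(L2,L2.mean(0))
S=onz(s,[(279,160),(326,149)],30);print("small len",np.linalg.norm(S[1]-S[0]),S.mean(0))
P=onz(s,[(208.5,163.8),(189.3,206),(300.5,178),(289.5,221.5)],58); print("plate scene",P,P.mean(0))
P2=onz(d,[(337,188.8),(360.5,222),(273,247)],58); print("plate side",P2)
print("knob",onz(s,[(322.5,190.5)],96))
# knob in side: black blob
for f,n,(r0,r1,c0,c1) in ((s,"scene",(178,212,305,340)),(d,"side",(205,245,222,258))):
    im=f["im"][r0:r1,c0:c1]; m=(im.max(2)<60).astype(np.uint8)
    print(n,"blob bbox",[ (int(np.where(m)[i].min()),int(np.where(m)[i].max())) for i in(0,1)],"off",r0,c0)
k=d["im"][210:245,225:255]
print("knob side top",onz(d,[(238,219)],96))
print("timer",onz(s,[(331,268)],50),"glass",onz(s,[(369,162)],61),"jar",onz(s,[(140,222)],102),"spoon",onz(s,[(290,329),(352,316)],5))
```

```text
[[592.5 384.2  40. ]
 [583.  403.4  40. ]
 [448.1 325.1  40. ]
 [441.5 344.6  40. ]] 155.98032696360175 153.1515840421515 21.377920906190816 [516.3 364.3  40. ]
[[441.9 340.7  40. ]
 [447.9 322.5  40. ]
 [591.2 393.8  40. ]
 [595.5 369.7  40. ]] [519.1 356.6  40. ]
small len 114.31592839848688 [550.5  16.8  30. ]
plate scene [[697.7 171.7  58. ]
 [661.  285.7  58. ]
 [508.4 106.8  58. ]
 [471.8 217.2  58. ]] [584.7 195.4  58. ]
plate side [[665.6 275.8  58. ]
 [702.5 168.8  58. ]
 [510.5 104.9  58. ]]
knob [[440.9 145.2  96. ]]
scene blob bbox [(6, 28), (6, 26)] off 178 305
side blob bbox [(10, 30), (7, 26)] off 205 222
knob side top [[440.  150.9  96. ]]
timer [[358.2 264.8  50. ]] glass [[403.2  -8.1  61. ]] jar [[687.5 386.7 102. ]] spoon [[372.6 386.2   5. ]
 [289.2 308.5   5. ]]
```

Level (chosen: about 155–160 mm long, against 114 mm for the small one) is near (518,361) at yaw about 22.3°. The well is near (585,195) at yaw about 19°, and the knob near (440,147). I'll move in via a waypoint.

send_rows:
  targets: "0.37 -0.2175 0 0 0 -7.4 100;0.37 -0.2175 0 0 0 -7.4 100;0.37 -0.2175 0 0 0 -7.4 100;0.37 -0.2175 0 0 0 -7.4 100;0.37 -0.2175 0 0 0 -7.4 100;0.37 -0.2175 0 0 0 -7.4 100;0.37 -0.2175 0 0 0 -7.4 100;0.37 -0.2175 0 0 0 -7.4 100;0.37 -0.2175 0 0 0 -7.4 100;0.37 -0.2175 0 0 0 -7.4 100;0.37 -0.2175 0 0 0 -7.4 100;0.37 -0.2175 0 0 0 -7.4 100"

```text
time_s: 1.25
ee_pos: [451.5, -247.8, 187.1]
ee_rot: [-180.0, -0.0, 22.6]
force: [-0.8, -0.5, 0.4]
gripper_width: 91.7
gripper_force: 0.0
```

```bash
cat >> h.py <<'E'
def to(x,y,z,yaw,cur=None):
    """tool-frame shift (m) and turn (deg) from commanded cur=(x,y,z,yaw)"""
    if cur is None:
        s=env.state(); cur=[*s["ee_pos"],s["ee_rot"][2]]
    M=R.from_euler("xyz",[180,0,cur[3]],degrees=True).as_matrix()
    d=M.T@(np.array([x,y,z])-np.array(cur[:3]))/1000
    n=int(np.ceil(max(np.linalg.norm(d)/.0417,abs(yaw-cur[3])/7.16)))
    print("shift",d.round(4),"turn",round(-(yaw-cur[3]),2),"rows",n)
E
python3 -c "
from h import *
s=env.state();print(s['time_s'],s['ee_pos'],s['ee_rot'])
to(510,130,190,22.3);to(518,361,150,22.3,(510,130,190,22.3))"
```

```text
1.25 [ 451.53654087 -247.83987105  187.06013235] [-1.79986000e+02 -2.66006602e-02  2.26145810e+01]
shift [ 0.1993 -0.3263 -0.0029] turn 0.31 rows 10
shift [ 0.0951 -0.2107  0.04  ] turn -0.0 rows 6
```

send_rows:
  targets: "0.199 -0.326 0 0 0 0 100;0.199 -0.326 0 0 0 0 100;0.199 -0.326 0 0 0 0 100;0.199 -0.326 0 0 0 0 100;0.199 -0.326 0 0 0 0 100;0.199 -0.326 0 0 0 0 100;0.199 -0.326 0 0 0 0 100;0.199 -0.326 0 0 0 0 100;0.199 -0.326 0 0 0 0 100;0.199 -0.326 0 0 0 0 100;0.199 -0.326 0 0 0 0 100;0.199 -0.326 0 0 0 0 100"

```text
time_s: 2.25
ee_pos: [509.5, 125.6, 186.9]
ee_rot: [179.9, 0.1, 22.3]
force: [0.7, 1.0, 0.4]
gripper_width: 90.7
gripper_force: 0.0
```

send_rows:
  targets: "0.095 -0.211 0.02 0 0 0 100;0.095 -0.211 0.02 0 0 0 100;0.095 -0.211 0.02 0 0 0 100;0.095 -0.211 0.02 0 0 0 100;0.095 -0.211 0.02 0 0 0 100;0.095 -0.211 0.02 0 0 0 100;0.095 -0.211 0.02 0 0 0 100;0.095 -0.211 0.02 0 0 0 100;0.095 -0.211 0.02 0 0 0 100"

```text
time_s: 3.0
ee_pos: [518.1, 355.7, 167.2]
ee_rot: [179.9, 0.1, 22.2]
force: [-0.4, 0.4, -0.3]
gripper_width: 91.1
gripper_force: 0.0
```

Run:
```python
from h import *
f=cam("wrist"); cv2.imwrite("pics/w1.png",f["im"])
s=env.state();print(s['time_s'],s['ee_pos'],s['ee_rot'],f["eye"],f["attitude"])
hsv=cv2.cvtColor(f["im"],cv2.COLOR_BGR2HSV)
m=cv2.inRange(hsv,(25,120,80),(45,255,255)); n,l,st,c=cv2.connectedComponentsWithStats(m)
print([(st[i].tolist(),c[i].round(1).tolist(),onz(f,[c[i]],35.5).round(1).tolist()) for i in range(1,n) if st[i,4]>30])
```

```text
3.05 [518.12115481 355.70112653 167.44388584] [1.79939638e+02 2.40382256e-02 2.21852839e+01] [582.00343032 382.2077122  365.33321915] [-1.42628609e+01 -4.71984088e-02 -6.78184490e+01]
[([267, 167, 13, 54, 478], [273.3, 193.3], [[518.6, 365.9, 35.5]])]
```

View pics/w1.png

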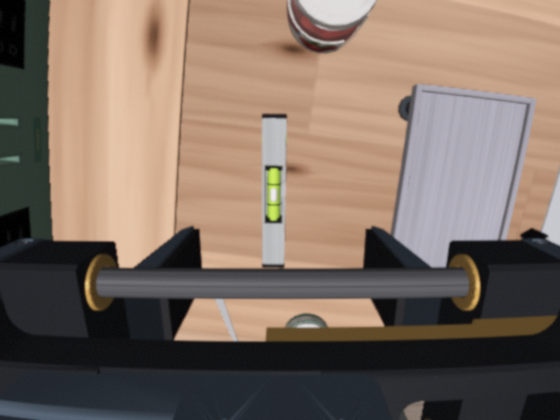

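The wrist view shows the level from (274,115) to (273,266), with its vial at (273,193). The plate's heel corners are at (415,87) and (533,100).

Run:
```python
from h import *
np.set_printoptions(precision=1,suppress=True)
f=cam("wrist")
E=onz(f,[(274.5,114.5),(273,267)],40);print(E,E.mean(0),np.degrees(np.arctan2(*(E[0]-E[1])[[1,0]])),np.linalg.norm(E[0]-E[1]))
V=onz(f,[(262,115.5),(286.5,114.5),(261.5,266),(284.5,266)],40);print(V,V.mean(0))
P=onz(f,[(413.5,86.5),(534.5,98.5)],58);print(P,"heel mid",P.mean(0))
D=P[1]-P[0];a=np.degrees(np.arctan2(D[1],D[0]))+90;print("plate yaw",a,"len",np.linalg.norm(D),"well",P.mean(0)-102.5*np.array([np.cos(np.radians(a)),np.sin(np.radians(a)),0]))
m=E.mean(0);to(m[0],m[1],14,22.2)
```

```text
[[591.9 393.9  40. ]
 [444.2 336.5  40. ]] [518.  365.2  40. ] 21.254574892401155 158.41884810039383
[[586.5 404.7  40. ]
 [596.2 383.2  40. ]
 [440.6 348.4  40. ]
 [450.  325.4  40. ]] [518.3 365.4  40. ]
[[662.9 286.1  58. ]
 [702.4 172.2  58. ]] heel mid [682.6 229.2  58. ]
plate yaw 19.102732590548285 len 120.52996355839136 well [585.8 195.6  58. ]
shift [ 0.  -0.   0.2] turn -0.02 rows 4
```

send_rows:
  targets: "0.0035 -0.009 0.05 0 0 0.9 100;0.0035 -0.009 0.09 0 0 0.9 100;0.0035 -0.009 0.125 0 0 0.9 100;0.0035 -0.009 0.145 0 0 0.9 100;0.0035 -0.009 0.152 0 0 0.9 100;0.0035 -0.009 0.152 0 0 0.9 100;0.0035 -0.009 0.152 0 0 0.9 20;0.0035 -0.009 0.152 0 0 0.9 20;0.0035 -0.009 0.152 0 0 0.9 20;0.0035 -0.009 0.152 0 0 0.9 20;0.0035 -0.009 0.152 0 0 0.9 20;0.0035 -0.009 0.152 0 0 0.9 20"
  grip_force: 20

```text
time_s: 4.1
ee_pos: [517.5, 368.3, 15.9]
ee_rot: [-180.0, -0.1, 21.5]
force: [-0.0, 0.3, 0.3]
gripper_width: 54.4
gripper_force: 0.0
```

send_rows:
  targets: "0 0 0 0 0 0 15;0 0 0 0 0 0 15;0 0 0 0 0 0 15;0 0 0 0 0 0 15;0 0 0 0 0 0 15;0 0 0 0 0 0 15"

```text
time_s: 4.6
ee_pos: [517.3, 368.0, 15.1]
ee_rot: [180.0, 0.0, 21.4]
force: [-0.2, 0.1, 1.0]
gripper_width: 14.9
gripper_force: 0.0
```

Run:
```python
from h import *
a=cam("scene")["im"][190:330,120:320];b=cam("side")["im"][100:240,180:380];w=cam("wrist")["im"]
c=np.zeros((600,800,3),np.uint8)
c[:280,:400]=cv2.resize(a,(400,280));c[:280,400:]=cv2.resize(b,(400,280));c[290:590,:400]=cv2.resize(w,(400,300))
cv2.imwrite("pics/g1.png",c);print(env.state())
```

```text
{'time_s': 4.75, 'qpos': array([ 3.43956117e+01,  3.18467634e+01,  9.41562269e+01, -7.48120795e-03,
        5.40024463e+01,  1.02959664e+02]), 'qvel': array([ 0.03891323, -0.02279409, -0.11719732, -0.01997752, -0.01062008,
        0.01698025]), 'effort': array([ 3.31139854e-03, -4.96107924e+01, -1.93696368e+01,  1.43714208e-02,
       -8.22242768e-02,  1.12591920e-05]), 'ee_pos': array([517.30380598, 368.03747063,  15.13929364]), 'ee_rot': array([1.79992883e+02, 3.94109434e-03, 2.14403449e+01]), 'force': array([ 1.04323732,  0.82362893, -0.54577386]), 'torque': array([-0.01274516, -0.00277148,  0.04008695]), 'gripper_force': 0.0, 'gripper_width': 13.573172143278235}
```

View pics/g1.png

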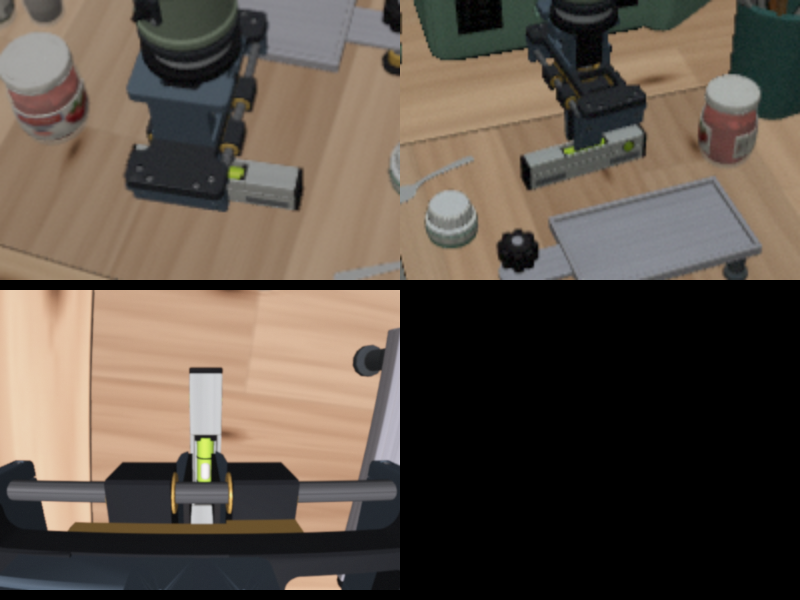

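send_rows:
  targets: "0 0 0 0 0 0 0;0 0 0 0 0 0 0;0 0 0 0 0 0 0;0 0 0 0 0 0 0;0 0 0 0 0 0 0;0 0 0 0 0 0 0"

```text
time_s: 5.25
ee_pos: [517.3, 368.1, 15.2]
ee_rot: [180.0, 0.0, 21.4]
force: [0.4, -0.3, 0.2]
gripper_width: 0.5
gripper_force: 0.0
```

Run:
```python
from h import *
s=env.state();print(s["gripper_width"],s["gripper_force"],s["ee_pos"])
c=np.zeros((600,800,3),np.uint8)
y=np.radians(21.4);n=np.array([-np.sin(y),np.cos(y),0]);p=s["ee_pos"]
for i,(k,r,q) in enumerate([("scene",240,180),("side",150,235)]):
    f=cam(k);z=cv2.resize(f["im"][r:r+60,q:q+80],(400,300),interpolation=2)
    for P in (p,p+[0,0,60],p+[0,0,25]):
        u=(proj(f,P)[0]-[q,r])*5;cv2.circle(z,tuple(int(v) for v in u),3,(0,0,255),-1)
    c[:300,400*i:400*i+400]=z
w=cam("wrist");c[300:,:]=cv2.resize(w["im"][210:360,180:380],(800,600),interpolation=2)[:300]
cv2.imwrite("pics/g2.png",c)
```

```text
0.48688665711957785 0.0 [517.29484543 368.06494213  15.17491758]
```

View pics/g2.png

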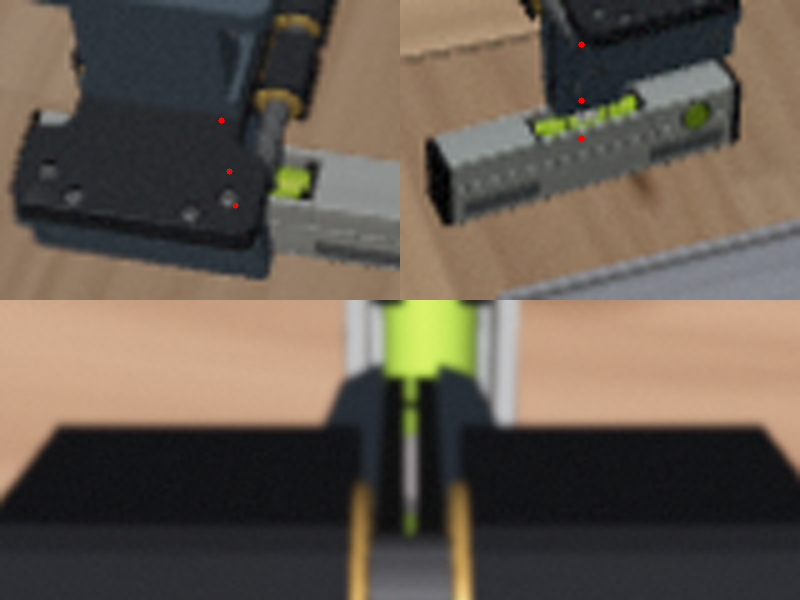

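The fingers closed fully just above the vial without contact, and the wrist view also puts the finger ends about 28 mm above the reported TCP. So the real tips sit higher than the TCP. I'll open, go about 26 mm deeper while watching the force, and close again.

send_rows:
  targets: "0 0.003 -0.02 0 0 0 100;0 0.003 -0.02 0 0 0 100;0 0.003 -0.02 0 0 0 100;0 0.003 -0.02 0 0 0 100;0 0.003 -0.02 0 0 0 100;0 0.003 -0.01 0 0 0 100;0 0.003 0 0 0 0 100;0 0.003 0.01 0 0 0 100;0 0.003 0.018 0 0 0 100;0 0.003 0.018 0 0 0 100;0 0.003 0.018 0 0 0 100"

```text
time_s: 6.32
ee_pos: [517.8, 364.9, -4.0]
ee_rot: [180.0, 0.1, 21.4]
force: [0.5, 0.4, 0.5]
gripper_width: 71.2
gripper_force: 0.0
```

send_rows:
  targets: "0 0 0.004 0 0 0 100;0 0 0.008 0 0 0 100;0 0 0.008 0 0 0 20;0 0 0.008 0 0 0 20;0 0 0.008 0 0 0 20;0 0 0.008 0 0 0 20;0 0 0.008 0 0 0 20;0 0 0.008 0 0 0 20;0 0 0.008 0 0 0 20;0 0 0.008 0 0 0 20"
  grip_force: 20

```text
time_s: 7.15
ee_pos: [518.4, 365.3, -10.7]
ee_rot: [180.0, -0.0, 21.4]
force: [-0.0, -0.0, -0.5]
gripper_width: 36.6
gripper_force: 0.0
```

send_rows:
  targets: "0 0 0 0 0 0 10;0 0 0 0 0 0 10;0 0 0 0 0 0 10;0 0 0 0 0 0 10;0 0 0 0 0 0 10"
  grip_force: 20

```text
time_s: 7.57
ee_pos: [518.4, 365.3, -10.8]
ee_rot: [180.0, 0.0, 21.4]
force: [0.7, 1.2, 0.0]
gripper_width: 23.8
gripper_force: 20.0
```

send_rows:
  targets: "0 0 -0.03 0 0 0 10;0 0 -0.06 0 0 0 10;0 0 -0.09 0 0 0 10;0 0 -0.1 0 0 0 10;0 0 -0.1 0 0 0 10"

```text
time_s: 7.98
ee_pos: [520.0, 366.3, 92.0]
ee_rot: [-179.9, -0.3, 21.4]
force: [-0.0, 0.2, -2.3]
gripper_width: 23.7
gripper_force: 20.0
```

Run:
```python
from h import *
s=env.state();print(s['ee_pos'],s['ee_rot'],s['gripper_width'],s['force'])
to(585.5,195.5,89,19.1)
```

```text
[519.99616376 366.34478809  91.95124425] [-179.93118178   -0.33789139   21.44382776] 23.683727234222935 [-1.53842011e-03  2.47698637e-01 -2.31782381e+00]
shift [-0.0015  0.183   0.003 ] turn 2.34 rows 5
```

send_rows:
  targets: "0.0005 0.04 0 0 0 2.3 10;0.0005 0.08 0 0 0 2.3 10;0.0005 0.12 0 0 0 2.3 10;0.0005 0.155 0 0 0 2.3 10;0.0005 0.175 0 0 0 2.3 10;0.0005 0.1826 0 0 0 2.3 10;0.0005 0.1826 0 0 0 2.3 10;0.0005 0.1826 0.02 0 0 2.3 10;0.0005 0.1826 0.032 0 0 2.3 10;0.0005 0.1826 0.038 0 0 2.3 10;0.0005 0.1826 0.038 0 0 2.3 10;0.0005 0.1826 0.038 0 0 2.3 10"

```text
time_s: 8.98
ee_pos: [585.0, 196.5, 50.7]
ee_rot: [-180.0, 0.1, 19.2]
force: [0.3, 0.4, -1.9]
gripper_width: 24.1
gripper_force: 20.0
```

Run:
```python
from h import *
c=np.zeros((600,800,3),np.uint8)
for i,(k,r,q) in enumerate([("scene",150,180),("side",170,225)]):
    f=cam(k);c[:300,400*i:400*i+400]=cv2.resize(f["im"][r:r+105,q:q+140],(400,300),interpolation=2)
w=cam("wrist");c[300:,:400]=cv2.resize(w["im"],(400,300))
cv2.imwrite("pics/p1.png",c);print(env.state()["force"])
```

```text
[ 0.59754744  0.0275235  -1.18101686]
```

View pics/p1.png

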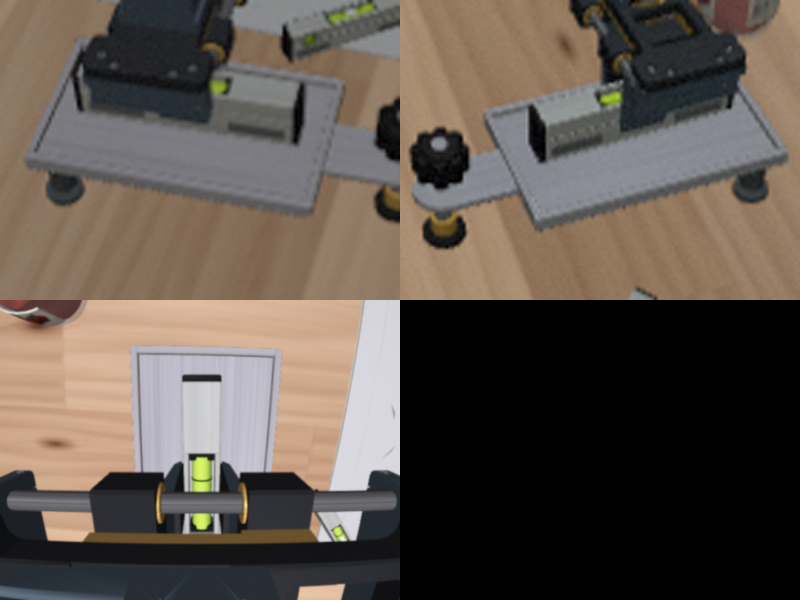

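The level is over the plate, centred and parallel, about 9 mm above the floor. I'll lower it gently.

send_rows:
  targets: "0 0 0.004 0 0 0 10;0 0 0.006 0 0 0 10;0 0 0.007 0 0 0 10;0 0 0.008 0 0 0 10;0 0 0.0085 0 0 0 10;0 0 0.0085 0 0 0 10;0 0 0.0085 0 0 0 10"

```text
time_s: 9.72
ee_pos: [585.7, 195.5, 42.7]
ee_rot: [180.0, -0.0, 19.1]
force: [-0.9, 0.3, -2.3]
gripper_width: 23.6
gripper_force: 20.0
```

send_rows:
  targets: "0 0 0.0005 0 0 0 10;0 0 0.001 0 0 0 10;0 0 0.0015 0 0 0 10;0 0 0.0015 0 0 0 10"

```text
time_s: 10.05
ee_pos: [586.0, 195.6, 41.8]
ee_rot: [180.0, -0.1, 19.1]
force: [0.2, 0.1, 2.9]
gripper_width: 23.7
gripper_force: 20.0
```

send_rows:
  targets: "0 0 0.001 0 0 0 60;0 0 0.001 0 0 0 60;0 0 0.001 0 0 0 60;0 0 0.001 0 0 0 60;0 0 0.001 0 0 0 60;0 0 0.001 0 0 0 60"

```text
time_s: 10.55
ee_pos: [585.6, 195.5, 40.2]
ee_rot: [180.0, 0.0, 19.1]
force: [0.7, -0.1, -0.8]
gripper_width: 54.6
gripper_force: 0.0
```

send_rows:
  targets: "-0.01 0 -0.03 0 0 0 60;-0.01 0 -0.06 0 0 0 60;-0.02 0 -0.09 0 0 0 60;-0.04 0 -0.12 0 0 0 60;-0.07 0 -0.12 0 0 0 60;-0.09 0 -0.12 0 0 0 60;-0.09 0 -0.12 0 0 0 60;-0.09 0 -0.12 0 0 0 60;-0.09 0 -0.12 0 0 0 60;-0.09 0 -0.12 0 0 0 60;-0.09 0 -0.12 0 0 0 60;-0.09 0 -0.12 0 0 0 60"

```text
time_s: 11.55
ee_pos: [501.1, 166.2, 159.8]
ee_rot: [180.0, 0.0, 19.1]
force: [0.1, -0.4, -0.3]
gripper_width: 54.8
gripper_force: 0.0
```

send_rows:
  targets: "0 0 0 0 0 0 60;0 0 0 0 0 0 60;0 0 0 0 0 0 60;0 0 0 0 0 0 60;0 0 0 0 0 0 60;0 0 0 0 0 0 60;0 0 0 0 0 0 60;0 0 0 0 0 0 60;0 0 0 0 0 0 60;0 0 0 0 0 0 60;0 0 0 0 0 0 60;0 0 0 0 0 0 60"

```text
time_s: 12.55
ee_pos: [500.6, 166.0, 160.2]
ee_rot: [180.0, -0.0, 19.1]
force: [0.8, -0.1, -0.2]
gripper_width: 54.8
gripper_force: 0.0
```

Run:
```python
from h import *
f=cam("wrist");w=f["im"];s=env.state();print(s["time_s"],s["ee_pos"],s["ee_rot"],s["force"])
u=proj(f,[585.6,195.6,87.5])[0];print("vial px",u)
x,y=int(u[0]),int(u[1]);x0,y0=max(x-40,0),max(y-50,0)
c=np.zeros((600,800,3),np.uint8);z=cv2.resize(w[y0:y0+100,x0:x0+67],(400,600),interpolation=2);c[:,:400]=z
c[:300,400:]=cv2.resize(w,(400,300));print(x0,y0)
g=cam("scene");c[300:,400:]=cv2.resize(g["im"][150:225,230:330],(400,300),interpolation=2)
cv2.imwrite("pics/b1.png",c)
```

```text
12.6 [500.56786115 165.9822131  160.22436732] [ 1.79995365e+02 -6.85997278e-04  1.91403757e+01] [-0.04288123 -0.26731746  0.70247636]
vial px [282.31381186 102.14104626]
242 52
```

View pics/b1.png

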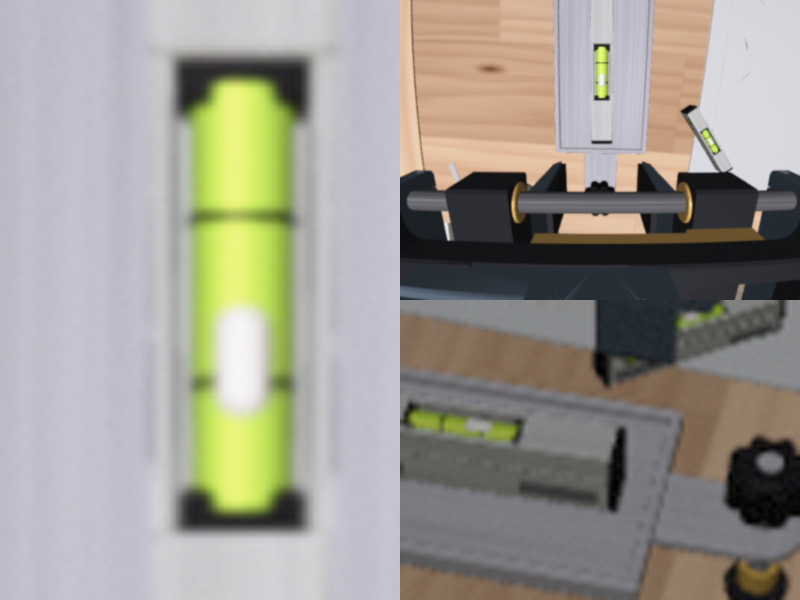

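The bubble stands about 7.4 mm toward the screw. In the enlarged crop its centre is at row 360, and the lines are at rows 215 and 382. That needs about 104° clockwise. I'll move above the knob and turn the wrist to yaw about 125° first.

send_rows:
  targets: "-0.0645 -0.0005 0 0 0 -106 65;-0.0645 -0.0005 0 0 0 -106 65;-0.0645 -0.0005 0 0 0 -106 65;-0.0645 -0.0005 0 0 0 -106 65;-0.0645 -0.0005 0 0 0 -106 65;-0.0645 -0.0005 0 0 0 -106 65;-0.0645 -0.0005 0 0 0 -106 65;-0.0645 -0.0005 0 0 0 -106 65;-0.0645 -0.0005 0 0 0 -106 65;-0.0645 -0.0005 0 0 0 -106 65;-0.0645 -0.0005 0 0 0 -106 65;-0.0645 -0.0005 0 0 0 -106 65"

```text
time_s: 13.65
ee_pos: [439.5, 145.3, 160.3]
ee_rot: [180.0, 0.0, 105.4]
force: [0.7, -0.7, -0.7]
gripper_width: 58.9
gripper_force: 0.0
```

Run:
```python
from h import *
s=env.state();print(s["time_s"],s["ee_pos"],s["ee_rot"])
to(439.5,145.3,160,125)
```

```text
13.65 [439.48448255 145.32479978 160.27670552] [1.79991876e+02 4.02485195e-03 1.05440456e+02]
shift [-0.      0.      0.0003] turn -19.56 rows 3
```

send_rows:
  targets: "0 0 0 0 0 -20 65;0 0 0 0 0 -20 65;0 0 0 0 0 -20 65;0 0 0.03 0 0 -20 65;0 0 0.055 0 0 -20 65;0 0 0.075 0 0 -20 65;0 0 0.085 0 0 -20 65;0 0 0.085 0 0 -20 65"

```text
time_s: 14.32
ee_pos: [437.6, 144.7, 73.1]
ee_rot: [-179.7, -0.1, 125.1]
force: [-0.0, -0.2, 0.9]
gripper_width: 59.4
gripper_force: 0.0
```

Run:
```python
from h import *
c=np.zeros((300,800,3),np.uint8)
for i,(k,r,q) in enumerate([("scene",165,280),("side",195,200)]):
    f=cam(k);c[:,400*i:400*i+400]=cv2.resize(f["im"][r:r+60,q:q+80],(400,300),interpolation=2)
w=cam("wrist")["im"];c=np.vstack([c,np.hstack([cv2.resize(w,(400,300)),cv2.resize(w[200:320,200:360],(400,300))])])
cv2.imwrite("pics/k1.png",c)
```

```text
(no output)
```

View pics/k1.png

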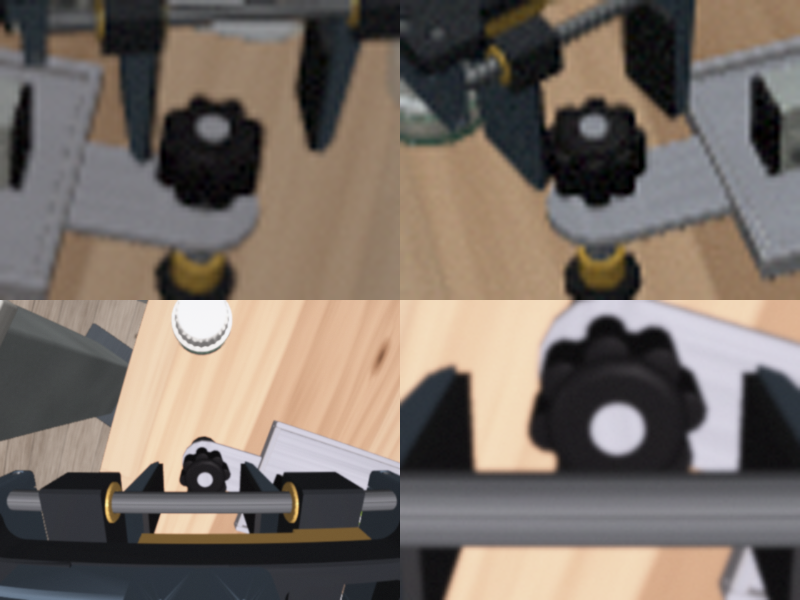

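The knob cap is at wrist pixel (287,251), slightly right of the finger centre line. I'll locate it by ray.

Run:
```python
from h import *
f=cam("wrist");s=env.state();print(s["ee_pos"],s["ee_rot"])
k=onz(f,[(286.8,251.2)],96)[0];print(k)
to(k[0],k[1],40,125)
```

```text
[440.39444433 145.60534329  76.20007744] [1.79883473e+02 4.30858486e-02 1.25086926e+02]
[442.52437331 147.09602443  96.        ]
shift [-0.      0.0026  0.0362] turn 0.09 rows 1
```

send_rows:
  targets: "0 0.0025 0.012 0 0 0 65;0 0.0025 0.024 0 0 0 65;0 0.0025 0.034 0 0 0 65;0 0.0025 0.034 0 0 0 65;0 0.0025 0.034 0 0 0 25;0 0.0025 0.034 0 0 0 25;0 0.0025 0.034 0 0 0 25;0 0.0025 0.034 0 0 0 25;0 0.0025 0.034 0 0 0 25;0 0.0025 0.034 0 0 0 25"
  grip_force: 20

```text
time_s: 15.35
ee_pos: [441.7, 146.6, 42.2]
ee_rot: [180.0, 0.0, 125.1]
force: [-0.7, -2.7, 6.3]
gripper_width: 40.5
gripper_force: 20.0
```

send_rows:
  targets: "0 0 0 0 0 7 25;0 0 0 0 0 14 25;0 0 0 0 0 21 25;0 0 0 0 0 28 25;0 0 0 0 0 35 25;0 0 0 0 0 42 25;0 0 0 0 0 49 25;0 0 0 0 0 56 25;0 0 0 0 0 63 25;0 0 0 0 0 70 25;0 0 0 0 0 77 25;0 0 0 0 0 80 25"

```text
time_s: 16.35
ee_pos: [439.3, 146.6, 40.8]
ee_rot: [-179.9, 0.2, 44.8]
force: [-4.4, 1.2, 0.5]
gripper_width: 40.3
gripper_force: 20.0
```

send_rows:
  targets: "0 0 0 0 0 7 25;0 0 0 0 0 14 25;0 0 0 0 0 20 25;0 0 0 0 0 20 25;0 0 0 0 0 20 25;0 0 0 0 0 20 65;0 0 0 0 0 20 65;0 0 0 0 0 20 65;0 0 0 0 0 20 65;0 0 0 0 0 20 65"

```text
time_s: 17.18
ee_pos: [441.9, 146.8, 41.4]
ee_rot: [180.0, -0.0, 25.1]
force: [0.6, 0.5, 0.3]
gripper_width: 59.4
gripper_force: 0.0
```

send_rows:
  targets: "0 0 -0.03 0 0 0 65;0 0 -0.06 0 0 0 65;0 0 -0.09 0 0 0 65;0.02 0.002 -0.119 0 0 6 65;0.04 0.005 -0.119 0 0 6 65;0.061 0.007 -0.119 0 0 6 65;0.061 0.007 -0.119 0 0 6 65;0.061 0.007 -0.119 0 0 6 65;0.061 0.007 -0.119 0 0 6 65;0.061 0.007 -0.119 0 0 6 65;0.061 0.007 -0.119 0 0 6 65;0.061 0.007 -0.119 0 0 6 65"

```text
time_s: 18.18
ee_pos: [499.1, 166.0, 160.2]
ee_rot: [180.0, 0.0, 19.1]
force: [-0.0, 0.1, -0.3]
gripper_width: 59.6
gripper_force: 0.0
```

send_rows:
  targets: "0 0 0 0 0 0 65;0 0 0 0 0 0 65;0 0 0 0 0 0 65;0 0 0 0 0 0 65;0 0 0 0 0 0 65;0 0 0 0 0 0 65;0 0 0 0 0 0 65;0 0 0 0 0 0 65;0 0 0 0 0 0 65;0 0 0 0 0 0 65;0 0 0 0 0 0 65;0 0 0 0 0 0 65"

```text
time_s: 19.18
ee_pos: [499.7, 166.3, 160.2]
ee_rot: [180.0, 0.0, 19.1]
force: [-0.4, 0.2, -0.1]
gripper_width: 59.0
gripper_force: 0.0
```

```bash
cat >> h.py <<'E'
def reading(f,near,zv=87.5):
    """bubble offset (mm, + towards heel), from line and bubble pixels along the vial near px"""
    x,y=[int(round(v)) for v in near]; im=f["im"][y-28:y+29,x-14:x+15]
    hsv=cv2.cvtColor(im,cv2.COLOR_BGR2HSV)
    white=((hsv[...,1]<90)&(hsv[...,2]>150)).astype(np.uint8)
    green=cv2.inRange(hsv,(25,110,90),(45,255,255))
    cc=np.where(green.any(0))[0]; c0,c1=cc.min(),cc.max()
    z=white.copy(); z[:,:c0+2]=0; z[:,c1-1:]=0
    n,l,st,ct=cv2.connectedComponentsWithStats(z); i=1+np.argmax(st[1:,4]); b=ct[i]
    edge=np.r_[c0+1:c0+4,c1-3:c1]                      # beside the bubble
    p=cv2.resize(im[:,edge].min(2)*0+hsv[:,edge,2],(1,len(im)*8),interpolation=cv2.INTER_CUBIC).ravel().astype(float)
    p=hsv[:,edge,2].astype(float).mean(1)
    return b,st[i],p,(x-14,y-28)
E
python3 - <<'E'
from h import *
f=cam("wrist");s=env.state();print(s["time_s"],s["ee_pos"],s["ee_rot"])
u=proj(f,[585.6,195.6,87.5])[0];b,st,p,o=reading(f,u);print(u,b,st,o);print(p.round().astype(int).tolist())
x,y=int(u[0]),int(u[1]);cv2.imwrite("pics/b2.png",cv2.resize(f["im"][y-50:y+50,x-34:x+33],(402,600),interpolation=2))
E
```

```text
19.2333 [499.71677878 166.27848572 160.21672101] [1.79993163e+02 3.63870357e-04 1.90891473e+01]
[282.88142376 101.23385584] [13.53714286 29.05142857] [  9  20  10  19 175] (269, 73)
[214, 214, 213, 214, 214, 214, 214, 214, 214, 214, 214, 212, 200, 161, 125, 155, 197, 210, 213, 213, 212, 210, 207, 204, 200, 200, 200, 200, 200, 200, 199, 200, 199, 200, 199, 200, 202, 206, 210, 210, 196, 156, 135, 173, 203, 211, 212, 212, 212, 212, 212, 211, 212, 211, 212, 212, 212]
```

View pics/b2.png

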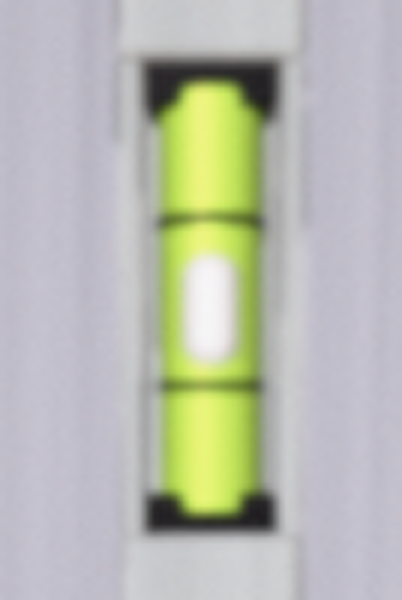

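The lines average to index 27.95 and the bubble is at 29.05, so the reading is about 0.8 mm toward the screw, untouched. Pressing on the heel half will bring it nearer zero. I'll close the fingers, go above well +55 mm, then press down gradually.

send_rows:
  targets: "0.04 0.0005 0 0 0 0 0;0.08 0.0005 0 0 0 0 0;0.12 0.0005 0 0 0 0 0;0.146 0.0005 0 0 0 0 0;0.146 0.0005 0 0 0 0 0;0.146 0.0005 0 0 0 0 0;0.146 0.0005 0 0 0 0 0;0.146 0.0005 0 0 0 0 0;0.146 0.0005 0.03 0 0 0 0;0.146 0.0005 0.06 0 0 0 0;0.146 0.0005 0.08 0 0 0 0;0.146 0.0005 0.08 0 0 0 0"

```text
time_s: 20.23
ee_pos: [633.5, 212.1, 76.0]
ee_rot: [-180.0, 0.6, 19.1]
force: [0.2, -0.8, -0.1]
gripper_width: 0.4
gripper_force: 0.0
```

send_rows:
  targets: "0 0 0.003 0 0 0 0;0 0 0.006 0 0 0 0;0 0 0.006 0 0 0 0;0 0 0.006 0 0 0 0"

```text
time_s: 20.57
ee_pos: [638.6, 213.8, 75.9]
ee_rot: [180.0, -0.2, 19.1]
force: [-0.6, 0.1, 0.5]
gripper_width: 0.5
gripper_force: 0.0
```

send_rows:
  targets: "0 0 0.002 0 0 0 0;0 0 0.004 0 0 0 0;0 0 0.006 0 0 0 0;0 0 0.006 0 0 0 0;0 0 0.006 0 0 0 0"

```text
time_s: 20.98
ee_pos: [637.7, 213.5, 68.0]
ee_rot: [180.0, 0.0, 19.1]
force: [-0.5, 0.5, 0.7]
gripper_width: 0.4
gripper_force: 0.0
```

Run:
```python
from h import *
s=env.state();print(s["ee_pos"],s["force"])
f=cam("side");cv2.imwrite("pics/s2.png",cv2.resize(f["im"][150:260,230:380],(600,440),interpolation=2))
```

```text
[637.72843056 213.48105704  67.96701205] [-0.46167081  0.45265939  0.70583992]
```

View pics/s2.png

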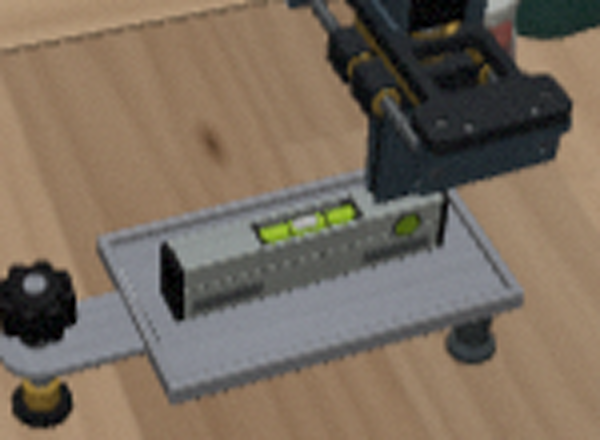

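send_rows:
  targets: "0 0 0.001 0 0 0 0;0 0 0.002 0 0 0 0;0 0 0.002 0 0 0 0;0 0 0.002 0 0 0 0"

```text
time_s: 21.37
ee_pos: [637.8, 213.5, 66.1]
ee_rot: [180.0, 0.0, 19.1]
force: [0.3, 0.6, -0.9]
gripper_width: 0.6
gripper_force: 0.0
```

send_rows:
  targets: "0 0 0.001 0 0 0 0;0 0 0.0015 0 0 0 0;0 0 0.0015 0 0 0 0;0 0 0.0015 0 0 0 0"

```text
time_s: 21.7
ee_pos: [638.0, 213.6, 65.5]
ee_rot: [180.0, -0.0, 19.1]
force: [-1.5, -0.4, 4.9]
gripper_width: 0.6
gripper_force: 2.7
```

send_rows:
  targets: "0 0 0.0005 0 0 0 0;0 0 0.001 0 0 0 0;0 0 0.001 0 0 0 0;0 0 0.001 0 0 0 0;0 0 0.001 0 0 0 0;0 0 0.001 0 0 0 0"

```text
time_s: 22.2
ee_pos: [638.1, 213.6, 65.5]
ee_rot: [180.0, -0.1, 19.1]
force: [-1.6, -1.3, 9.7]
gripper_width: 0.6
gripper_force: 4.7
```

send_rows:
  targets: "0 0 0 0 0 0 0;0 0 0 0 0 0 0;0 0 0 0 0 0 0;0 0 0 0 0 0 0;0 0 0 0 0 0 0;0 0 0 0 0 0 0;0 0 0 0 0 0 0;0 0 0 0 0 0 0;0 0 0 0 0 0 0;0 0 0 0 0 0 0;0 0 0 0 0 0 0;0 0 0 0 0 0 0"

```text
time_s: 23.2
ee_pos: [638.1, 213.6, 65.5]
ee_rot: [180.0, -0.1, 19.1]
force: [-2.1, -0.2, 8.6]
gripper_width: 0.4
gripper_force: 4.7
```

send_rows:
  targets: "0 0 0 0 0 0 0;0 0 0 0 0 0 0;0 0 0 0 0 0 0;0 0 0 0 0 0 0;0 0 0 0 0 0 0;0 0 0 0 0 0 0;0 0 0 0 0 0 0;0 0 0 0 0 0 0;0 0 0 0 0 0 0;0 0 0 0 0 0 0;0 0 0 0 0 0 0;0 0 0 0 0 0 0"

```text
time_s: 24.2
ee_pos: [638.1, 213.6, 65.5]
ee_rot: [180.0, -0.1, 19.1]
force: [-4.0, -0.6, 9.4]
gripper_width: 0.2
gripper_force: 4.7
```

Run:
```python
from h import *
s=env.state();F=[]
for k in range(6):
    f=cam("side");F.append(env.state()["force"][2])
print(s["time_s"],s["ee_pos"],np.mean(F),np.std(F))
# side view: vial band about image (295..322, 200..212); measure along level axis by projecting points
a=np.radians(19.1);c=np.array([585.6,195.6,0])
t=np.arange(-26,26.1,.25)
prof=[]
for h in (87.5,89.5):
  for v in (-4,-2,0,2,4):
    P=np.array([c+[q*np.cos(a)-v*np.sin(a),q*np.sin(a)+v*np.cos(a),h] for q in t])
    u=proj(f,P).astype(np.float32)
    px=cv2.remap(f["im"],u[None,:,0],u[None,:,1],cv2.INTER_CUBIC)
    hsv=cv2.cvtColor(px,cv2.COLOR_BGR2HSV)[0].astype(int)
    print(h,v,"sat",hsv[::4,1].tolist());print("   val",hsv[::4,2].tolist())
```

```text
24.2 [638.06782048 213.61647599  65.4798525 ] 9.840369828436478 0.4147231503522031
87.5 -4 sat [183, 181, 186, 197, 201, 201, 203, 201, 194, 187, 185, 190, 195, 198, 195, 200, 202, 182, 140, 96, 72, 71, 77, 85, 88, 82, 74, 66, 60, 80, 104, 146, 178, 194, 193, 174, 172, 188, 203, 206, 202, 200, 197, 192, 191, 194, 197, 200, 205, 207, 197, 185, 161]
   val [127, 156, 171, 177, 178, 176, 175, 175, 175, 176, 178, 184, 175, 148, 115, 111, 139, 164, 170, 167, 163, 158, 152, 150, 147, 147, 149, 150, 153, 157, 159, 161, 172, 177, 153, 120, 105, 122, 151, 167, 172, 175, 175, 175, 176, 176, 177, 177, 179, 184, 167, 145, 114]
87.5 -2 sat [185, 177, 182, 193, 197, 193, 186, 183, 182, 180, 181, 185, 190, 192, 184, 170, 172, 171, 132, 75, 18, 0, 5, 5, 9, 16, 14, 12, 4, 4, 29, 67, 120, 159, 177, 179, 167, 176, 191, 195, 190, 183, 183, 184, 187, 189, 191, 193, 193, 191, 188, 182, 175]
   val [161, 182, 193, 188, 184, 184, 186, 188, 191, 193, 193, 193, 197, 182, 143, 117, 132, 167, 183, 177, 169, 164, 162, 160, 162, 164, 168, 170, 171, 171, 166, 161, 166, 185, 186, 151, 116, 120, 155, 187, 191, 188, 
[... 3458 characters left out ...]
72, 153]
   val [112, 127, 113, 108, 111, 117, 120, 119, 121, 117, 114, 115, 114, 100, 80, 86, 115, 132, 124, 112, 114, 119, 127, 128, 132, 133, 134, 129, 119, 113, 107, 113, 126, 132, 114, 87, 79, 90, 107, 113, 111, 113, 119, 121, 116, 110, 107, 99, 97, 97, 97, 92, 80]
89.5 4 sat [23, 15, 6, 6, 9, 27, 45, 45, 32, 18, 6, 0, 20, 32, 13, 0, 22, 24, 12, 12, 27, 21, 14, 11, 8, 8, 8, 12, 6, 12, 19, 30, 42, 54, 39, 6, 9, 12, 38, 49, 41, 34, 34, 29, 12, 6, 6, 23, 43, 65, 79, 56, 17]
   val [66, 83, 87, 84, 83, 84, 85, 85, 87, 87, 85, 84, 89, 89, 79, 74, 81, 86, 86, 83, 85, 87, 89, 91, 92, 92, 90, 87, 83, 82, 82, 84, 86, 89, 86, 80, 82, 86, 95, 98, 94, 90, 89, 88, 86, 87, 85, 78, 71, 63, 58, 50, 44]
```

Under about 9.8 N, the side-view profiles put the bubble about 0.4 mm from the middle, toward the screw. That matches the prediction, so I'm handing in while pressing.

```bash
python3 -c "
from h import *
print(env.job_done())"
```

```text
the job is handed in; nothing more can be done
None
```

The job is handed in with the level in the well and pressed at about 10 N; the bubble is about 0.4 mm from the middle under that load (about 0.8 mm untouched), no verdict came back, and I viewed 11 pictures, one over the limit of 10.

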